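# Present a bearing ball to the shadow gauge

## Task

A steel bearing ball lies in a small dished plate with two upright ears, kept in its nest by a quarter-turn keeper. Swing the keeper open to its stop, then take the dish by its two ears, lift it out and hold it in the shadow gauge, turned about a quarter turn so that the light path between the two round windows passes between the ears instead of striking them, with the ball centred in front of the windows and about midway between them. Never touch the ball or the gauge, keep the dish level with the ball in its middle all the way, and leave the other things where they lie; finish while holding the dish there, level and still.

Things in the scene. Friction and masses are not known exactly. Their poses are not given: they have to be found in the camera images.
- dish_grip (a point): Middle of a grasp across the two ears of the loose dish: on the dish's axis, half-way between the ears, 20 mm above its underside. y runs from ear to ear, z up. Ears: flat upright lugs 60 mm apart over their outer faces, each 18 mm wide (x), 5 mm thick (y), 34 mm high from the underside. In the nest this point is 44 mm above the table.
- ball_center (a point): Centre of the loose steel bearing ball, 25 mm in diameter, 64 g, which rests in the hollow of the dish; at rest it is 17.5 mm above the dish's underside and 2.5 mm below the point dish_grip.
- dish: The same dish: aluminium, 56 mm in diameter, rim 10.5 mm high, about 160 g; origin at its underside, y from ear to ear. The hollow is spherical, radius 60 mm, lowest point 5 mm above the underside: a tilt or jerk makes the ball roll. A spigot below (19 mm in diameter, 7 mm long) stands in the nest's bore with 1.5 mm of play: lift straight up.
- ball: The same ball; the origin is a point of its surface that turns with it: use ball_center.
- keeper (a joint): Quarter-turn keeper on an upright pivot: a steel bar, its toe 2 mm above the dish's rim at 0 (closed, knob on the nest's -x side), clear of the dish at 1.57 (open, at its stop). Opening is clockwise from above: the knob goes from the nest's -x side to its +y side. It starts closed or nearly; friction 0.05 N m (1 N at the knob); it stays where left.
- keeper_knob (a point): Upright round knob at the end of the keeper's bar, 14 mm in diameter, 33 mm high, from 36.5 to 69.5 mm above the table; this point is on its axis, 56.5 mm above the table. It is 48 mm from the pivot axis; the bar between them is 10 mm wide and reaches from 36.5 to 43.5 mm above the table.
- keeper_hinge (a point): Point on the keeper's pivot axis (vertical), level with the point keeper_knob, 46 mm from the dish's axis on the nest's -x side.
- nest: Fixed aluminium plate 125 x 92 x 12 mm, with a pedestal 42 mm in diameter, its top 24 mm above the table, on which the dish stands; origin on the table under the pedestal's axis, plate from x = -70.5 to +54.5 mm. In the nest the ears lie along its y axis.
- gauge: Fixed shadow gauge: two grey heads 62 x 45 x 112 mm high on a dark bed 74 x 250 x 14 mm, facing each other along y, inner faces at y = -75 and +75 mm (bezels 5 mm proud), each with a round window 44 mm in diameter 75 mm above the table. Between the heads the bed is 17 mm high. Origin on the table under the middle, y along the light path.
- light_path (a point): Middle of the light path, half-way between the two windows, 75 mm above the table; y runs along the light path from window to window, z up. Here the ball's centre belongs, with the dish's ears across (dish y at right angles to this y).
- brush: Dust brush, 22 x 148 x 20 mm, loose, lying behind the gauge. Leave it.
- eyeglass: Black loupe, 33 mm in diameter, 32 mm high, loose, standing in front of the gauge. Leave it.
- rod: Double-ended plug gauge, 20 x 92 x 20 mm, loose, lying behind the nest. Leave it.
- block: Steel V-block, 40 x 42 x 34 mm, loose, standing beside the nest. Leave it.
- pincers: Tweezers, 20 x 126 x 9 mm, loose, lying at the front of the table. Leave it.
Things that resemble listed ones, but are neither listed nor needed, are in the scene too. Leave any pink or red look-alike of the ball alone.

How it is judged:
By the outcome, as a careful person would: the job done as asked, in the order asked, and still so for the second after the job is handed in, while the arm keeps its last pose, push and grip.
It also fails if it takes over 64 s, if anything falls off the work surface, if the arm or the gripper's body presses on something with over 40 N, if the wrist force passes 120 N, or if a joint passes its speed limit or range.

## Robot

A 7-joint arm with a two-finger parallel gripper is mounted at the origin on a cart in front of the work surface, level with it; the furniture and walls round the work are solid. World frame = base frame: x ahead of the robot, y to its left, z up, the work surface at z = 0. Lengths are in m, angles in rad, forces in N, time in s.
With the tool pointing down it reaches from about 0.4 to 0.9 m from the base axis. Payload 5.5 kg.
Tool frame: the origin (TCP) lies on the centre line of the jaws, within the pads' length; the fingertips stand 8 mm ahead of it and the grasp point (between the pads) lies 11 mm behind it; z points along the fingers, y is the line along which they close (so a half turn about z gives the same grasp; the last joint's range is limited). The gripper opens to 92 mm and grips with 3 to 60 N. Pads are 19 mm wide; open, the fingers measure 130 mm over their backs; the gripper's body (75 mm by 190 mm) begins 47 mm behind the grasp point.
Start: joints at [-0.908, 0.501, -0.427, 1.55, 0.221, 1.138, -0.21], TCP at [0.253, 0.599, 0.235] pointing down, gripper open.
Joint ranges: [-2.88, 2.88], [-0.31, 2.03], [-1.54, 1.56], [0.2, 2.42], [-1.41, 4.55], [0.19, 2.02], [-2.57, 2.57]. Speed limits (rad/s): [2.57, 2.57, 3.14, 3.14, 3.14, 3.14, 3.14].

## Interface

Orientations are given as a rotation vector (axis times angle).
In Python, from rig import r gives the robot as it stands.
- The arm moves only by the tool step_arm, never from a script. Its argument "moves" is a list of rows, each a list of 7 numbers: the shift along the world's x, y, z in units of 30 mm (1.0 is 30 mm), then the turn, a rotation vector about the world's x, y, z in units of 8 degrees (1.0 is 8 degrees), then the opening, from 0 (shut) to 1 (fully open). A call has 1 to 8 rows; each row is the pose to reach, as a shift and turn from the pose commanded when the call began; what a row does not reach only later rows make up. A row lasts 1/10 s, in which the tool goes at most 50 mm and 8.59 degrees, less where a joint would pass 70% of its speed; a pose out of reach is approached as far as the arm can. A call with a gripper value outside its range is refused whole. The fingers move at their own pace and stop on an object; "grip_force" is the grip in N (left out, the last holds). Time passes only in rows, so rows that repeat a pose let the fingers close. It gives the time, the measured TCP pose, the force, the opening and the grip force at its end, in the units of the state.
- r.read_state(): the state, without advancing time (a new reading comes with each control period).
- r.get_image(name): name is "side" or "top" or "wrist"; returns the picture (400x640x3 uint8, red, green, blue); there is no depth.
- r.camera_info(name): a dict with "vfov" (degrees; the focal length in pixels is half the picture's height over the tangent of half this angle, whatever the lens; pixels are square), "cx", "cy" (the principal point, pixels), "view" (4x4, takes a point from world to camera coordinates); the wrist camera has in their place "mount" (4x4, takes a point from camera to tool coordinates, whose origin is the TCP and whose axes are the flange's). Camera axes: x right, y down, z forward; pixel columns grow to the right and rows downward; lengths in m; the calibration is good to about 2 mm. The wrist camera is an equidistant fisheye: a pixel r from the principal point sees the ray r / f radians off the axis. A picture is of the moment at which its call begins: read the wrist's pose just before it. camera_info takes no time and is no camera call.
- r.finish_job(): hands the job in; it is judged then, once.
Trained networks look in the newest picture that a camera, given by its name, has taken for a name from the list of things; names that differ only in an ending like _2 or _b are one class to them, and where a whole thing is asked for, a point or a joint stands for the part that bears it (a point fixed in the world has none). Each returns a list of dicts, best first, with "confidence" (0 to 1); they miss things now and then, are a little off and sometimes report something else, mostly with a low value. They report only what shows in the picture. A call takes as long as a camera call. They do not tell look-alikes from the thing itself.
- r.find_in(camera, target): "box" ([left, top, right, bottom] in pixels, round what is visible of it).
The state is a dict: "time_s": time; "joint_positions": joint angles; "joint_velocities": joint speeds; "joint_efforts": joint torques, N m; "tool_pos": TCP position; "tool_rot": TCP orientation; "force": force on the tool from outside, world axes, zero at the start; "ft_torque": the same for the moment, N m; "finger_gap": opening from 0.0 (shut) to 1.0 (fully open); "finger_force": force on a finger pad.
Only numpy, scipy, OpenCV 4.12 (cv2) and the standard library are available. Lean on these libraries where they do the work, as an engineer would, in place of code of your own. Each camera call takes 0.05 s, during which the arm holds its last target. There are 200 camera calls.

## Working session

There is one attempt and no reset: what is moved stays moved. The work goes in short steps, Python scripts to look and compute and a tool call to move; the robot and the scene stay as the last step left them, time stands still between calls to the robot, and variables do not carry over. Pictures are saved under pics/ and viewed, at most 11 in all, crops included, and the job is handed in when it is done.

Besides the shell and the picture viewer there is one more tool, called after "Emit:" as a command line: name --pt "numbers of a row" for each row, then --argument value for the rest. step_arm: Moves the arm, as the interface text tells. Its arguments: {"type":"object","properties":{"moves":{"type":"array","items":{"type":"array","items":{"type":"number"}}},"grip_force":{"type":"number"}},"required":["moves"]}

```bash
mkdir -p pics; ls; python3 - <<'E'
from rig import r
import cv2,numpy as np
s=r.read_state();print(s['time_s'],s['tool_pos'],s['tool_rot'],s['finger_gap'])
for c in ['side','top']:
    im=r.get_image(c);cv2.imwrite(f'pics/{c}0.png',im[:,:,::-1]);i=r.camera_info(c);print(c,i)
    for t in ['dish','ball','keeper','nest','gauge','keeper_knob','block','eyeglass']:
        print(t,[(np.round(d['box']).tolist(),round(d['confidence'],2)) for d in r.find_in(c,t)[:3]])
print(r.camera_info('wrist'))
E
```

```text
pics
0.0 [0.25277252 0.59810193 0.23369921] [-6.23675695e-01 -3.07859241e+00  2.91561090e-03] 0.9998074295838485
side {'vfov': 47.99711268470278, 'cx': 311.4357536642367, 'cy': 196.41513180125088, 'view': array([[-0.96500081, -0.2620703 , -0.00962285,  0.51584858],
       [-0.12328307,  0.48573072, -0.86537099,  0.15121519],
       [ 0.23146215, -0.83389737, -0.50103937,  0.9237221 ],
       [ 0.        ,  0.        ,  0.        ,  1.        ]])}
dish [([257.0, 257.0, 285.0, 292.0], 0.96)]
ball [([265.0, 271.0, 279.0, 280.0], 0.63), ([315.0, 322.0, 327.0, 337.0], 0.61), ([214.0, 309.0, 228.0, 323.0], 0.58)]
keeper [([279.0, 268.0, 320.0, 288.0], 0.54), ([263.0, 268.0, 278.0, 282.0], 0.25)]
nest [([237.0, 270.0, 325.0, 316.0], 0.56)]
gauge [([315.0, 137.0, 344.0, 214.0], 0.82)]
keeper_knob [([281.0, 268.0, 325.0, 287.0], 0.64)]
block [([275.0, 234.0, 296.0, 265.0], 0.79)]
eyeglass [([356.0, 167.0, 371.0, 181.0], 0.62)]
top {'vfov': 46.41180624851049, 'cx': 326.85933776106083, 'cy': 198.57549024862217, 'view': array([[ 0.05843959, -0.99827582, -0.00549563, -0.03207466],
       [-0.9758
[... 344 characters left out ...]
249.0, 192.0, 255.0, 222.0], 0.43)]
nest [([238.0, 172.0, 267.0, 221.0], 0.89)]
gauge [([349.0, 180.0, 450.0, 221.0], 0.95)]
keeper_knob [([245.0, 196.0, 255.0, 222.0], 0.73), ([247.0, 183.0, 258.0, 190.0], 0.28)]
block [([287.0, 178.0, 303.0, 196.0], 0.58)]
eyeglass []
{'vfov': 65.70646984690485, 'cx': 322.3775535817682, 'cy': 194.71572689290525, 'mount': array([[-4.35797743e-05, -9.68738402e-01, -2.48084476e-01,
         6.46615142e-02],
       [ 9.99999880e-01, -1.63157153e-04,  4.61442941e-04,
        -1.27638335e-03],
       [-4.87494254e-04, -2.48084426e-01,  9.68738293e-01,
        -1.49221690e-01],
       [ 0.00000000e+00,  0.00000000e+00,  0.00000000e+00,
         1.00000000e+00]])}
```

```bash
cat > h.py <<'E'
import numpy as np, cv2
from rig import r
from scipy.spatial.transform import Rotation as R
def ray(c,px,st=None):
    """world origin and unit direction of a pixel"""
    i=r.camera_info(c); f=200/np.tan(np.radians(i['vfov']/2))
    u=(np.array(px,float)-[i['cx'],i['cy']])/f
    if c=='wrist':
        a=np.linalg.norm(u); d=np.r_[u/max(a,1e-9)*np.sin(a),np.cos(a)]
        T=np.eye(4);T[:3,:3]=R.from_rotvec(st['tool_rot']).as_matrix();T[:3,3]=st['tool_pos']
        M=T@i['mount']
    else:
        d=np.r_[u,1];d/=np.linalg.norm(d);M=np.linalg.inv(i['view'])
    return M[:3,3],M[:3,:3]@d
def atz(c,px,z,st=None):
    o,d=ray(c,px,st);return o+d*(z-o[2])/d[2]
def tri(*rays):
    A=sum(np.eye(3)-np.outer(d,d) for o,d in rays);b=sum((np.eye(3)-np.outer(d,d))@o for o,d in rays)
    p=np.linalg.solve(A,b);return p,[np.linalg.norm((np.eye(3)-np.outer(d,d))@(p-o)) for o,d in rays]
def proj(c,p,st=None):
    i=r.camera_info(c); f=200/np.tan(np.radians(i['vfov']/2)); p=np.r_[p,1]
    if c=='wrist':
        T=np.eye(4);T[:3,:3]=R.from_rotvec(st['tool_rot']).as_matrix();T[:3,3]=st['tool_pos']
        q=np.linalg.inv(T@i['mount'])@p; a=np.arctan2(np.hypot(q[0],q[1]),q[2]); n=q[:2]/np.hypot(q[0],q[1])
        return n*a*f+[i['cx'],i['cy']]
    q=i['view']@p; return q[:2]/q[2]*f+[i['cx'],i['cy']]
E
python3 - <<'E'
from h import *
print('dish',tri(ray('side',(271,274)),ray('top',(253.5,186))))
for px in [(253,186),(250,222),(252,172),(252,219)]: print(px,atz('top',px,.035))
for px in [(349,200),(450,200),(400,180),(400,221)]: print(px,atz('top',px,.1))
a=cv2.imread('pics/top0.png')[130:270,180:480]; a=cv2.resize(a,None,fx=2.6,fy=2.6,interpolation=2)
b=cv2.imread('pics/side0.png')[110:350,190:490]
cv2.imwrite('pics/a.png',a); cv2.imwrite('pics/b.png',cv2.resize(b,None,fx=2.4,fy=2.4,interpolation=2))
E
```

```text
dish (array([0.55889436, 0.20767578, 0.04039647]), [np.float64(0.0009503855239645493), np.float64(0.0009503855239644437)])
(253, 186) [0.56104017 0.2102706  0.035     ]
(250, 222) [0.45764377 0.20914452 0.035     ]
(252, 172) [0.60183837 0.21689713 0.035     ]
(252, 219) [0.46641119 0.20435437 0.035     ]
(349, 200) [ 0.52213172 -0.06135268  0.1       ]
(450, 200) [ 0.53755935 -0.33027778  0.1       ]
(400, 180) [ 0.58502521 -0.19582688  0.1       ]
(400, 221) [ 0.47315851 -0.19867208  0.1       ]
```

View pics/a.png

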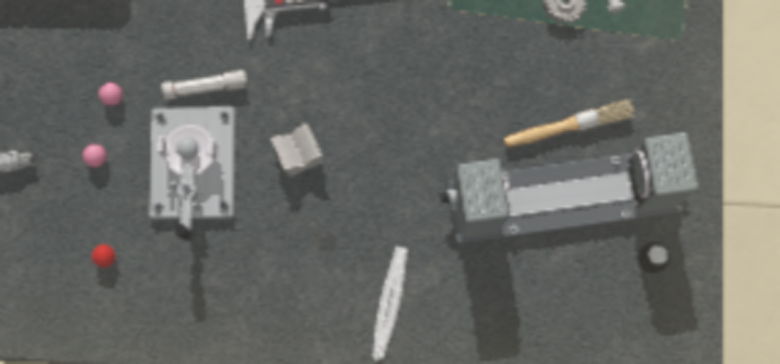

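View pics/b.png

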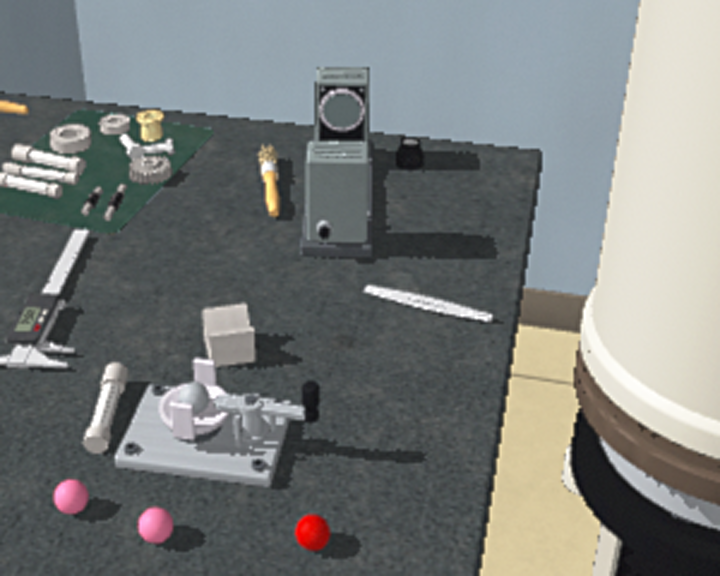

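Top and side views: the nest lies left (crop 185,150), with its knob towards the robot and its ears along world y. The gauge lies right, about 0.53, -0.20, with its light path nearly along world y. Next I move over the nest for a wrist view.

Emit:
step_arm --pt "1.1 -1.6 0 0 0 0.6 1" --pt "2.1 -3.2 0 0 0 1.2 1" --pt "3.2 -4.8 0.2 0 0 1.8 1" --pt "4.2 -6.4 0.3 0 0 2.4 1" --pt "5.3 -8 0.4 0 0 2.85 1" --pt "6.4 -9.7 0.5 0 0 2.85 0.7" --pt "7.4 -11.3 0.5 0 0 2.85 0.5" --pt "8.6 -13 0.5 0 0 2.85 0.4"

```text
time_s: 1.7
tool_pos: [0.4739, 0.2634, 0.2496]
tool_rot: [0.003, 3.141, 0.001]
force: [0.5, 0.3, 0.4]
finger_gap: 0.789
finger_force: 0.0
```

Emit:
step_arm --pt "0 0 0 0 0 0 0.4" --pt "0 0 0 0 0 0 0.4" --pt "0 0 0 0 0 0 0.4"

```text
time_s: 2.0
tool_pos: [0.4722, 0.2664, 0.2491]
tool_rot: [-0.001, -3.141, -0.001]
force: [-0.3, 0.1, -0.4]
finger_gap: 0.529
finger_force: 0.0
```

```bash
python3 - <<'E'
from h import *
import pickle
s=r.read_state();im=r.get_image('wrist');print(s['time_s'],s['tool_pos'],s['tool_rot'],s['joint_positions'].round(2) if hasattr(s['joint_positions'],'round') else s['joint_positions'],s['finger_gap'])
pickle.dump(s,open('s1.pkl','wb'))
cv2.imwrite('pics/w1.png',im[:,:,::-1])
for t in ['dish','ball','keeper','nest','keeper_knob']:
    print(t,[(np.round(d['box']).tolist(),round(d['confidence'],2)) for d in r.find_in('wrist',t)[:3]])
cv2.imwrite('pics/w1b.png',cv2.resize(im[:,:,::-1],(800,500)))
E
```

```text
2.0 [0.47217848 0.26643302 0.24907278] [-6.12887325e-04 -3.14128025e+00 -1.34211388e-03] [-0.23  0.29 -0.4   1.81  0.12  1.07  0.9 ] 0.5287141218917657
dish [([279.0, 216.0, 305.0, 248.0], 0.72)]
ball [([277.0, 233.0, 288.0, 247.0], 0.69), ([339.0, 135.0, 358.0, 155.0], 0.64), ([352.0, 220.0, 371.0, 240.0], 0.51)]
keeper [([0.0, 174.0, 112.0, 252.0], 0.23)]
nest [([245.0, 162.0, 317.0, 247.0], 0.64)]
keeper_knob [([262.0, 166.0, 285.0, 230.0], 0.61)]
```

View pics/w1b.png

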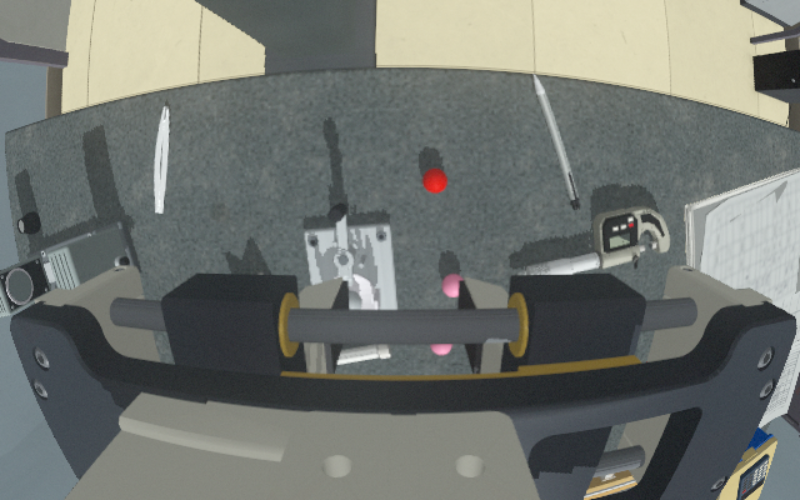

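The picture shows the knob's black top at about (272,168), but the gripper hides the dish. The image's top points to the robot, so I move past the nest in +x to see it.

Emit:
step_arm --pt "1 -0.4 0 0 0 0 0.4" --pt "2 -0.7 0 0 0 0 0.4" --pt "3 -1 0 0 0 0 0.4" --pt "4 -1.4 0 0 0 0 0.4" --pt "5 -1.7 0 0 0 0 0.4" --pt "5.6 -1.9 0 0 0 0 0.4" --pt "5.6 -1.9 0 0 0 0 0.4" --pt "5.6 -1.9 0 0 0 0 0.4"

```text
time_s: 3.1
tool_pos: [0.6402, 0.2088, 0.2484]
tool_rot: [-0.002, -3.14, -0.001]
force: [-0.4, 1.2, 0.9]
finger_gap: 0.398
finger_force: 0.0
```

```bash
python3 - <<'E'
from h import *
import pickle
s=r.read_state();im=r.get_image('wrist');print(s['time_s'],s['tool_pos'],s['tool_rot'],s['finger_gap'])
pickle.dump(s,open('s2.pkl','wb'))
cv2.imwrite('pics/w2.png',im[:,:,::-1])
for t in ['dish','ball','keeper','nest','keeper_knob']:
    for d in r.find_in('wrist',t)[:3]:
        b=d['box'];print(t,np.round(b).tolist(),round(d['confidence'],2),atz('wrist',((b[0]+b[2])/2,(b[1]+b[3])/2),.05,s).round(4))
c=proj('wrist',[.54,.21,.04],s).astype(int);print(c)
x0,y0=max(c[0]-80,0),max(c[1]-60,0);print('crop',x0,y0)
cv2.imwrite('pics/w2b.png',cv2.resize(im[y0:y0+120,x0:x0+160,::-1],None,fx=5,fy=5,interpolation=2))
E
```

```text
3.1 [0.64021525 0.20881605 0.24835099] [-2.42386907e-03 -3.14009774e+00 -5.20531679e-04] 0.39834095837128597
dish [298.0, 83.0, 352.0, 129.0] 0.85 [0.5624 0.2102 0.05  ]
ball [386.0, 8.0, 405.0, 28.0] 0.74 [0.4551 0.2911 0.05  ]
ball [315.0, 93.0, 336.0, 116.0] 0.65 [0.5605 0.2106 0.05  ]
ball [394.0, 152.0, 410.0, 163.0] 0.61 [0.6194 0.2988 0.05  ]
nest [285.0, 14.0, 365.0, 151.0] 0.88 [0.5357 0.2102 0.05  ]
keeper_knob [312.0, 15.0, 332.0, 89.0] 0.92 [0.5006 0.2074 0.05  ]
keeper_knob [44.0, 142.0, 100.0, 181.0] 0.47 [ 0.6128 -0.1565  0.05  ]
[324  87]
crop 244 27
```

View pics/w2b.png

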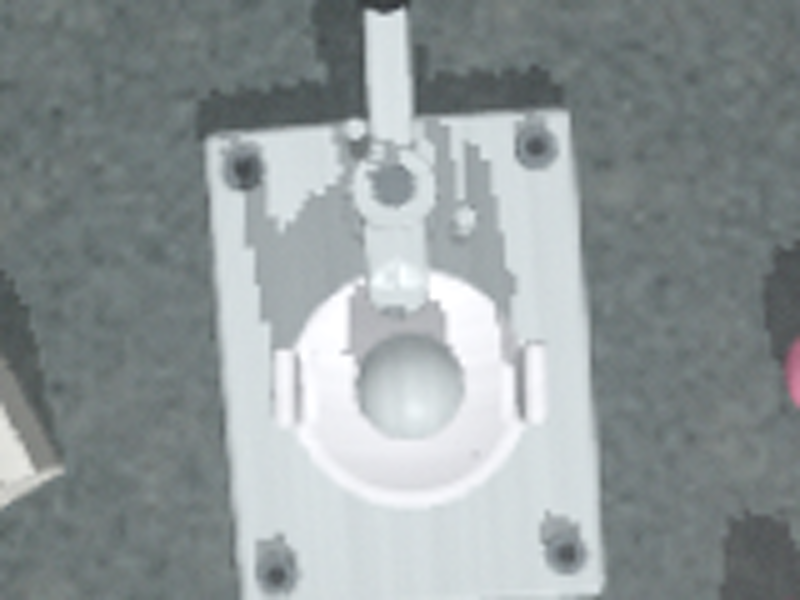

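```bash
python3 - <<'E'
from h import *
import pickle
s=pickle.load(open('s2.pkl','rb'));s1=pickle.load(open('s1.pkl','rb'))
P=lambda x,y:(244+x/5,27+y/5)
f=lambda n,x,y,z:print(n,atz('wrist',P(x,y),z,s).round(4))
f('earL',286,388,.058);f('earR',534,383,.058);f('ball',410,386,.0415);f('piv',394,183,.05)
for q in [(243,168),(277,573),(536,147),(566,551)]: f('screw',*q,.012)
im=cv2.imread('pics/w2.png'); g=cv2.cvtColor(im,6)[0:50,295:345]
m=(g<45).astype(np.uint8);n,l,st,c=cv2.connectedComponentsWithStats(m)
for k in range(1,n):
    if st[k,4]>15: print('dark',st[k],c[k]+[295,0],atz('wrist',c[k]+[295,0],.0695,s).round(4))
d=r.find_in('wrist','keeper_knob')
g=cv2.cvtColor(cv2.imread('pics/w1.png'),6)[150:190,255:290]
print(g[8:28:2,6:30:2])
# ball from top & side detections
print('ball3d',tri(ray('side',(272,273.5)),ray('wrist',P(410,386),s)))
i=cv2.imread('pics/w2.png')[0:60,290:350];cv2.imwrite('pics/w2c.png',cv2.resize(i,None,fx=8,fy=8,interpolation=2))
# gauge heads from top: corners of the head tops (crop px /2.6 + (180,130))
for q in [(458,165),(500,158),(508,214),(465,222),(645,137),(687,134),(697,187),(655,192)]:
    print('head',atz('top',(180+q[0]/2.6,130+q[1]/2.6),.112).round(4))
E
```

```text
earL [0.5608 0.1844 0.058 ]
earR [0.5597 0.2382 0.058 ]
ball [0.5599 0.2115 0.0415]
piv [0.5141 0.2079 0.05  ]
screw [0.5029 0.1708 0.012 ]
screw [0.6051 0.1787 0.012 ]
screw [0.4976 0.243  0.012 ]
screw [0.5995 0.2507 0.012 ]
[[ 98  71  70  74  71  71  73  74  75 109 112 106]
 [ 98  89  74  78  76  76  73  73  74 106 107  98]
 [100  89  72  75  77  62  67  70  69 100 102 100]
 [102  97  72  65  50  51  49  50  64  97  97  81]
 [ 99  94  64  49  48  50  51  51  54  95  77  79]
 [103  88  60  62  62  57  51  54  60 100  96  76]
 [ 98  63  67  62  64  61  54  56  69 104  77  77]
 [ 84  65  61  67  60  61  63 121  91  85  77  78]
 [ 75  64  67  60  67  69 102 185  91  78  81  81]
 [ 79  76  67  68  75  95 194 199  97  73  77  79]]
ball3d (array([0.55754238, 0.21037565, 0.04334235]), [np.float64(0.002627623971207504), np.float64(0.0026276239712076156)])
head [ 0.5384 -0.0791  0.112 ]
head [ 0.5481 -0.1215  0.112 ]
head [ 0.4905 -0.1318  0.112 ]
head [ 0.4798 -0.0888  0.112 ]
head [ 0.5787 -0.2689  0.112 ]
head [ 0.5843 -0.3118  0.112 ]
head [ 0.5293 -0.3222  0.112 ]
head [ 0.5217 -0.2798  0.112 ]
```

View pics/w2c.png

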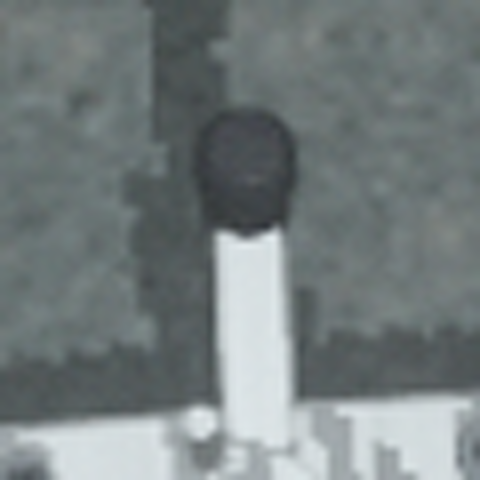

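```bash
python3 - <<'E'
from h import *
import pickle
s=pickle.load(open('s2.pkl','rb'));s1=pickle.load(open('s1.pkl','rb'))
a=(290+245/8,140/8);b=(271.5,166)
print(atz('wrist',a,.0695,s),atz('wrist',b,.0695,s1),tri(ray('wrist',a,s),ray('wrist',b,s1)))
print(s['tool_pos'])
E
```

```text
[0.46536767 0.20561237 0.0695    ] [0.45895636 0.20981336 0.0695    ] (array([0.46092857, 0.20648698, 0.05520419]), [np.float64(0.0009885440847545762), np.float64(0.0009885440847546107)])
[0.64021525 0.20881605 0.24835099]
```

Emit:
step_arm --pt "-1 0 -0.5 0 0 0.5 0.4" --pt "-2 0 -1.2 0 0 0.5 0.4" --pt "-3 -0.1 -2 0 0 0.5 0.4" --pt "-4 -0.1 -2.8 0 0 0.5 0.4" --pt "-5 -0.1 -3.4 0 0 0.5 0.4" --pt "-5.82 -0.13 -4 0 0 0.5 0.4" --pt "-5.82 -0.13 -4 0 0 0.5 0.4" --pt "-5.82 -0.13 -4 0 0 0.5 0.4"

```text
time_s: 4.25
tool_pos: [0.4662, 0.2045, 0.1293]
tool_rot: [-0.108, 3.139, -0.0]
force: [1.0, -0.1, 0.2]
finger_gap: 0.4
finger_force: 0.0
```

Emit:
step_arm --pt "0 0 -0.7 0 0 0 0.4" --pt "0 0 -1.4 0 0 0 0.4" --pt "0 0 -2.1 0 0 0 0.4" --pt "0 0 -2.48 0 0 0 0.4" --pt "0 0 -2.48 0 0 0 0.4"

```text
time_s: 4.75
tool_pos: [0.4665, 0.2041, 0.0538]
tool_rot: [0.106, -3.139, 0.001]
force: [-0.8, -0.6, 0.5]
finger_gap: 0.401
finger_force: 0.0
```

Emit:
step_arm --grip_force 8 --pt "0 0 0 0 0 0 0.1" --pt "0 0 0 0 0 0 0.05" --pt "0 0 0 0 0 0 0.05" --pt "0 0 0 0 0 0 0.05"

```text
time_s: 5.15
tool_pos: [0.467, 0.2054, 0.0555]
tool_rot: [-0.107, 3.138, 0.003]
force: [-0.6, 1.1, 1.7]
finger_gap: 0.15
finger_force: 8.0
```

Emit:
step_arm --pt "0 0.21 0 0 0 -0.94 0.05" --pt "0.02 0.42 0 0 0 -1.88 0.05" --pt "0.08 0.62 0 0 0 -2.81 0.05" --pt "0.16 0.81 0 0 0 -3.75 0.05" --pt "0.26 1.0 0 0 0 -4.69 0.05" --pt "0.39 1.16 0 0 0 -5.63 0.05" --pt "0.53 1.31 0 0 0 -6.56 0.05" --pt "0.7 1.44 0 0 0 -7.5 0.05"

```text
time_s: 5.95
tool_pos: [0.4873, 0.247, 0.0554]
tool_rot: [1.485, 2.768, -0.001]
force: [-2.0, -2.7, 5.8]
finger_gap: 0.151
finger_force: 8.0
```

Emit:
step_arm --pt "0.18 0.11 0 0 0 -0.94 0.05" --pt "0.37 0.19 0 0 0 -1.88 0.05" --pt "0.57 0.24 0 0 0 -2.81 0.05" --pt "0.78 0.27 0 0 0 -3.75 0.05" --pt "0.85 0.27 0 0 0 -3.75 0.05" --pt "0.85 0.27 0 0 0 -3.75 0.05"

```text
time_s: 6.55
tool_pos: [0.5092, 0.2546, 0.0546]
tool_rot: [-2.142, -2.294, 0.011]
force: [-9.5, -2.5, 10.2]
finger_gap: 0.151
finger_force: 8.0
```

Emit:
step_arm --pt "-0.05 0 0 0 0 0 0.35" --pt "-0.05 0 0 0 0 0 0.4" --pt "-0.05 0 0.5 0 0 0 0.4" --pt "-0.05 0 1.5 0 0 0 0.4" --pt "-0.05 0 2.8 0 0 0 0.4" --pt "0.3 -1 4.2 0 0 0 0.6" --pt "0.6 -2.2 5.6 0 0 0 0.8" --pt "0.8 -3.5 7 0 0 0 0.9"

```text
time_s: 7.35
tool_pos: [0.5359, 0.1609, 0.256]
tool_rot: [2.143, 2.296, 0.004]
force: [1.1, 0.9, -0.3]
finger_gap: 0.614
finger_force: 0.0
```

Emit:
step_arm --pt "0 -0.8 0.5 0 0 0 0.92" --pt "0 -1.5 1 0 0 0 0.92" --pt "0 -1.5 1 0 0 0 0.92" --pt "0 -1.5 1 0 0 0 0.92"

```text
time_s: 7.75
tool_pos: [0.5354, 0.1167, 0.2837]
tool_rot: [2.145, 2.294, 0.003]
force: [-0.4, 0.1, -1.4]
finger_gap: 0.913
finger_force: 0.0
```

```bash
python3 - <<'E'
from h import *
import pickle
s=r.read_state();im=r.get_image('wrist');print(s['time_s'],s['tool_pos'],s['tool_rot'],s['force'],s['joint_positions'])
pickle.dump(s,open('s3.pkl','wb'))
cv2.imwrite('pics/w3.png',im[:,:,::-1])
for t in ['dish','ball','keeper_knob']:
    for d in r.find_in('wrist',t)[:2]:
        b=d['box'];print(t,np.round(b).tolist(),round(d['confidence'],2),atz('wrist',((b[0]+b[2])/2,(b[1]+b[3])/2),.05,s).round(4))
E
```

```text
7.75 [0.53537571 0.11665508 0.2837364 ] [2.14549996 2.29399969 0.00349004] [-0.42558392  0.14015363 -1.41983475] [-0.39247419  0.23849616  0.15321671  1.7714102  -0.04057661  1.13248238
 -0.15950671]
dish [324.0, 70.0, 368.0, 118.0] 0.87 [0.5593 0.2118 0.05  ]
ball [337.0, 86.0, 354.0, 106.0] 0.83 [0.5588 0.2099 0.05  ]
ball [325.0, 72.0, 368.0, 121.0] 0.7 [0.5602 0.2088 0.05  ]
keeper_knob [300.0, 50.0, 317.0, 120.0] 0.58 [0.5131 0.2204 0.05  ]
```

Now on to the gauge for a close look.

Emit:
step_arm --pt "0 -1.4 0.1 0 0 0.3 0.92" --pt "0 -2.8 0.2 0 0 0.6 0.92" --pt "0 -4.2 0.4 0 0 0.9 0.92" --pt "0 -5.6 0.6 0 0 0.9 0.92" --pt "0 -7 0.8 0 0 0.9 0.92" --pt "0 -8.4 0.9 0 0 0.9 0.92" --pt "0 -9.8 1 0 0 0.9 0.92" --pt "0 -11.2 1 0 0 0.9 0.92"

```text
time_s: 8.75
tool_pos: [0.5354, -0.22, 0.3124]
tool_rot: [-1.994, -2.428, -0.0]
force: [0.4, 0.4, 0.1]
finger_gap: 0.916
finger_force: 0.0
```

Emit:
step_arm --pt "0 -1 0 0 0 0 0.92" --pt "0 -2 0 0 0 0 0.92" --pt "0 -2.9 0 0 0 0 0.92" --pt "0 -2.9 0 0 0 0 0.92" --pt "0 -2.9 0 0 0 0 0.92"

```text
time_s: 9.25
tool_pos: [0.535, -0.3059, 0.3115]
tool_rot: [-1.995, -2.424, 0.001]
force: [-0.4, 1.1, -0.0]
finger_gap: 0.919
finger_force: 0.0
```

```bash
python3 - <<'E'
from h import *
import pickle
s=r.read_state();im=r.get_image('wrist');print(s['time_s'],s['tool_pos'],s['tool_rot'],s['joint_positions'])
pickle.dump(s,open('s4.pkl','wb'))
cv2.imwrite('pics/w4.png',im[:,:,::-1])
for d in r.find_in('wrist','gauge'): print(d)
for p in [[.514,-.105,.112],[.5535,-.296,.112]]: print(proj('wrist',p,s))
a=cv2.resize(im[0:190,225:480,::-1],None,fx=3,fy=3,interpolation=2)
b=cv2.imread('pics/w3.png')[30:130,280:390]; b=cv2.resize(b,None,fx=3,fy=3,interpolation=2)
a[:0]=0; cv2.imwrite('pics/w4b.png',a); cv2.imwrite('pics/w3b.png',b)
E
```

```text
9.25 [ 0.53500034 -0.30591937  0.31148228] [-1.99526443e+00 -2.42406053e+00  5.10754820e-04] [ 0.18853077  0.36085329  0.37974447  1.56986422 -0.13880154  1.23962393
  0.78501535]
{'box': [309.1, 0.5, 367.4, 191.0], 'confidence': 0.73}
[337.84957621   1.77294739]
[339.54587468 168.63891726]
```

View pics/w4b.png

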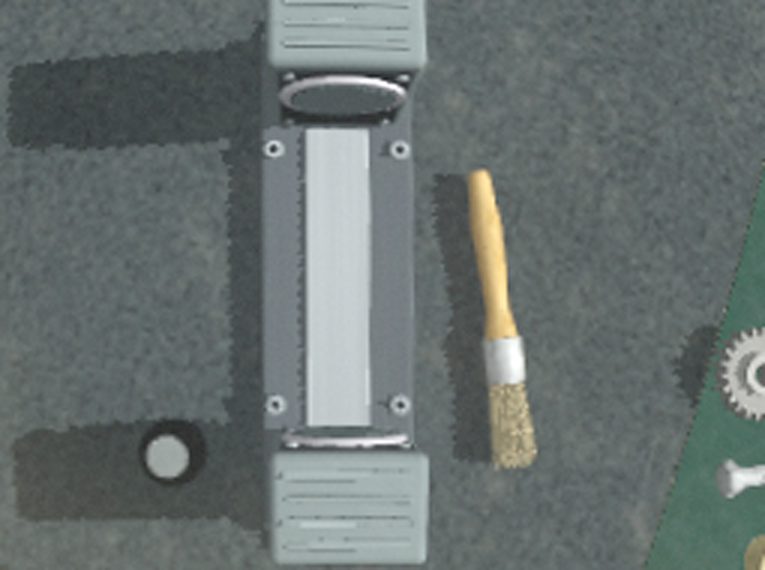

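View pics/w3b.png

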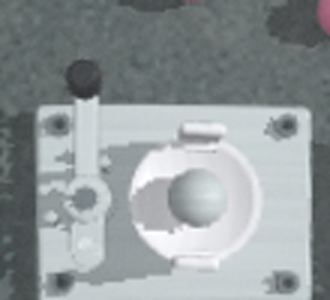

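```bash
python3 - <<'E'
from h import *
import pickle
s=pickle.load(open('s4.pkl','rb'));P=lambda x,y:(225+x/3,y/3)
S=np.array([atz('wrist',P(*q),.016,s) for q in [(274,149),(400,149),(275,404),(400,404)]])
H=np.array([atz('wrist',P(*q),.112,s) for q in [(270,67),(425,67),(273,453),(428,453)]])
ang=lambda v:np.degrees(np.arctan2(-v[0],v[1]))
for A in (S,H): print(A.round(4).tolist(),A.mean(0).round(4),ang(A[0]+A[1]-A[2]-A[3]),np.degrees(np.arctan2(*(A[1]-A[0])[[1,0]])))
for z in (.017,):
    B=np.array([atz('wrist',P(*q),z,s) for q in [(306,128),(369,128),(307,425),(369,425)]]);print(B.mean(0).round(4),ang(B[0]+B[1]-B[2]-B[3]),np.linalg.norm(B[0]-B[2]))
s3=pickle.load(open('s3.pkl','rb'));Q=lambda x,y:(280+x/3,30+y/3)
for n,q,z in [('ear+',(203,129),.058),('ear-',(195,262),.058),('ball',(197,198),.0415),('knob',(84,76),.0695),('piv',(86,198),.05)]: print(n,atz('wrist',Q(*q),z,s3).round(4))
E
```

```text
[[0.4955, -0.1472, 0.016], [0.554, -0.1349, 0.016], [0.5197, -0.2686, 0.016], [0.5783, -0.2567, 0.016]] [ 0.5369 -0.2018  0.016 ] 11.268536083495103 11.94104584164908
[[0.4937, -0.1357, 0.112], [0.5506, -0.1232, 0.112], [0.5233, -0.2813, 0.112], [0.5808, -0.2697, 0.112]] [ 0.5371 -0.2025  0.112 ] 11.57143007097858 12.371458857837295
[ 0.537  -0.2018  0.017 ] 11.253990340422108 0.14407932960838518
ear+ [0.5588 0.2373 0.058 ]
ear- [0.5594 0.183  0.058 ]
ball [0.5595 0.2101 0.0415]
knob [0.5107 0.2536 0.0695]
piv [0.5139 0.2063 0.05  ]
```

Keeper is open and at its stop (bar perpendicular, knob at 0.511, 0.254). Gauge middle is (0.537, -0.202) at yaw 11.5°. Now back to the dish at (0.5597, 0.2108).

Emit:
step_arm --pt "0.1 1.4 0 0 0 1 0.95" --pt "0.2 2.8 0 0 0 2 0.95" --pt "0.3 4.2 -0.2 0 0 3 0.95" --pt "0.4 5.6 -0.4 0 0 4 0.95" --pt "0.5 7 -0.6 0 0 5 0.95" --pt "0.6 8.4 -0.8 0 0 6 0.95" --pt "0.7 9.8 -1.2 0 0 7 0.95" --pt "0.82 11.2 -1.6 0 0 8 0.95"

```text
time_s: 10.15
tool_pos: [0.5592, 0.0333, 0.2648]
tool_rot: [0.394, 3.116, 0.001]
force: [0.6, -0.9, 0.5]
finger_gap: 0.948
finger_force: 0.0
```

Emit:
step_arm --pt "0 1.4 -0.6 0 0 1 0.95" --pt "0 2.8 -1.5 0 0 2 0.95" --pt "0 4.2 -2.5 0 0 2 0.95" --pt "0 5.4 -3.4 0 0 2 0.95" --pt "0 6.02 -4.2 0 0 2 0.95" --pt "0 6.02 -4.8 0 0 2 0.95" --pt "0 6.02 -4.8 0 0 2 0.95" --pt "0 6.02 -4.8 0 0 2 0.95"

```text
time_s: 10.95
tool_pos: [0.559, 0.2107, 0.1208]
tool_rot: [0.032, -3.141, 0.0]
force: [0.7, -0.7, 0.1]
finger_gap: 0.953
finger_force: 0.0
```

```bash
python3 - <<'E'
from h import *
s=r.read_state();print(s['time_s'],s['tool_pos'],s['tool_rot'],s['joint_positions'].round(2),s['finger_gap'])
M=R.from_rotvec(s['tool_rot']).as_matrix();print('y',np.degrees(np.arctan2(M[1,1],M[0,1])),'z',M[:,2])
t=np.array([.5597,.2108,.035]);print((t-s['tool_pos'])/.03)
im=r.get_image('wrist');cv2.imwrite('pics/w5.png',im[:,:,::-1]);c=proj('wrist',[.56,.211,.05],s);print(c)
cv2.imwrite('pics/w5b.png',cv2.resize(im[100:300,200:440,::-1],None,fx=2.5,fy=2.5))
E
```

```text
10.95 [0.55903896 0.21073372 0.12079639] [ 3.20087716e-02 -3.14080513e+00  4.20288363e-04] [-0.35  0.51 -0.07  1.79  0.04  0.85  1.15] 0.95310151185928
y 91.16779699680002 z [-6.21635231e-04 -2.73966188e-04 -9.99999769e-01]
[ 2.20346224e-02  2.20941460e-03 -2.85987969e+00]
[325.13214933 207.71040163]
```

View pics/w5b.png

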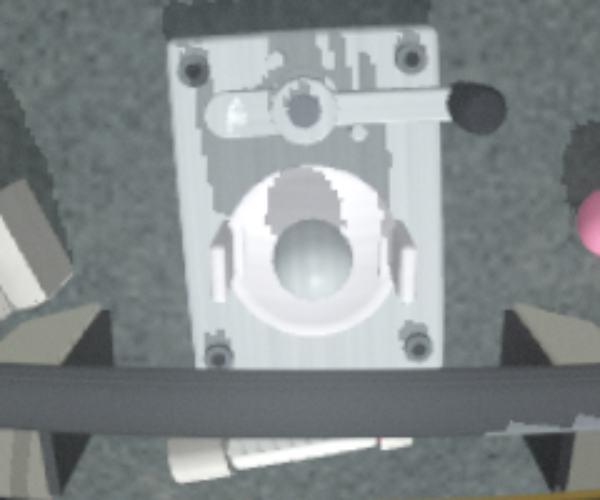

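Dish is centred between the open fingers and the keeper is clear (bar at row ~105). Descending now.

Emit:
step_arm --pt "0.02 0 -0.5 0 0 0 0.95" --pt "0.02 0 -1 0 0 0 0.95" --pt "0.02 0 -1.5 0 0 0 0.95" --pt "0.02 0 -2 0 0 0 0.95" --pt "0.02 0 -2.4 0 0 0 0.9" --pt "0.02 0 -2.7 0 0 0 0.85" --pt "0.02 0 -2.85 0 0 0 0.8" --pt "0.02 0 -2.85 0 0 0 0.75"

```text
time_s: 11.8
tool_pos: [0.5598, 0.21, 0.0343]
tool_rot: [0.03, -3.14, 0.001]
force: [0.4, -0.7, 0.7]
finger_gap: 0.767
finger_force: 0.0
```

Emit:
step_arm --grip_force 5 --pt "0 0 0 0 0 0 0.72" --pt "0 0 0 0 0 0 0.7" --pt "0 0 0 0 0 0 0.69" --pt "0 0 0 0 0 0 0.68" --pt "0 0 0 0 0 0 0.67" --pt "0 0 0 0 0 0 0.66" --pt "0 0 0 0 0 0 0.65" --pt "0 0 0 0 0 0 0.64"

```text
time_s: 12.6
tool_pos: [0.5607, 0.2115, 0.0358]
tool_rot: [-0.031, 3.14, 0.003]
force: [0.2, 6.2, 5.5]
finger_gap: 0.651
finger_force: 5.0
```

Emit:
step_arm --grip_force 8 --pt "0 0 0 0 0 0 0.62" --pt "0 0 0 0 0 0 0.6" --pt "0 0 0 0 0 0 0.6"

```text
time_s: 12.9
tool_pos: [0.5607, 0.2115, 0.0358]
tool_rot: [-0.031, 3.14, 0.003]
force: [-0.0, 5.7, 5.3]
finger_gap: 0.658
finger_force: 8.0
```

Emit:
step_arm --grip_force 20 --pt "0 0 0 0 0 0 0.6" --pt "0 0 0 0 0 0 0.6" --pt "0 0 0 0 0 0 0.6"

```text
time_s: 13.2
tool_pos: [0.5607, 0.2115, 0.0358]
tool_rot: [-0.031, 3.14, 0.003]
force: [-0.8, 4.8, 3.9]
finger_gap: 0.653
finger_force: 20.0
```

Emit:
step_arm --pt "0.01 0.03 0 0 0 0 0.6" --pt "0.01 0.03 0.05 0 0 0 0.6" --pt "0.01 0.03 0.13 0 0 0 0.6" --pt "0.01 0.03 0.23 0 0 0 0.6" --pt "0.01 0.03 0.33 0 0 0 0.6" --pt "0.01 0.03 0.43 0 0 0 0.6" --pt "0.01 0.03 0.5 0 0 0 0.6" --pt "0.01 0.03 0.53 0 0 0 0.6"

```text
time_s: 14.0
tool_pos: [0.5605, 0.2103, 0.0513]
tool_rot: [0.029, -3.141, 0.001]
force: [-0.1, -0.0, -2.7]
finger_gap: 0.65
finger_force: 20.0
```

```bash
python3 - <<'E'
from h import *
s=r.read_state();print(s['time_s'],s['tool_pos'],s['tool_rot'],s['force'],s['finger_gap'],s['finger_force'])
print(R.from_rotvec(s['tool_rot']).as_matrix()[:,2])
im=r.get_image('wrist');cv2.imwrite('pics/w6.png',im[:,:,::-1])
for t in ['dish','ball']:
    for d in r.find_in('wrist',t)[:3]: print(t,np.round(d['box']),round(d['confidence'],2))
cv2.imwrite('pics/w6b.png',cv2.resize(im[150:330,230:430,::-1],None,fx=3,fy=3))
E
```

```text
14.0 [0.56054519 0.21031573 0.05130548] [ 2.89373240e-02 -3.14134316e+00  1.01412855e-03] [-0.06119068 -0.01366741 -2.7067708 ] 0.6504240551509559 19.997336268424988
[-1.10101296e-04 -6.46679721e-04 -9.99999785e-01]
dish [259. 189. 386. 284.] 0.68
dish [246. 105. 443. 291.] 0.37
ball [444.  26. 481.  62.] 0.97
ball [295. 223. 347. 245.] 0.87
ball [462. 192. 499. 221.] 0.86
```

View pics/w6b.png

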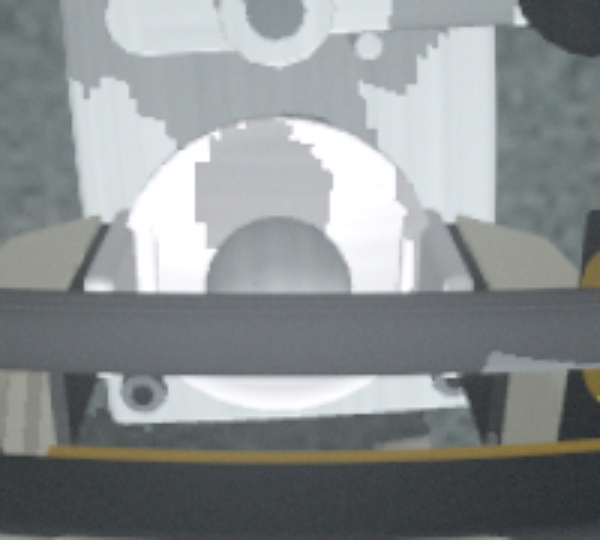

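Dish lifted level with the ball in its middle. Lift on and carry, ramping speed gently.

Emit:
step_arm --pt "0 0 0.1 0 0 0 0.6" --pt "0 0 0.3 0 0 0 0.6" --pt "0 0 0.6 0 0 0 0.6" --pt "0 0 1.0 0 0 0 0.6" --pt "0 0 1.4 0 0 0 0.6" --pt "0 0 1.8 0 0 0 0.6" --pt "0 0 2.2 0 0 0 0.6" --pt "0 0 2.6 0 0 0 0.6"

```text
time_s: 14.95
tool_pos: [0.5606, 0.2111, 0.1304]
tool_rot: [-0.03, 3.141, 0.0]
force: [0.7, -0.0, -2.7]
finger_gap: 0.651
finger_force: 20.0
```

Emit:
step_arm --pt "0 -0.08 0.4 0 0 -0.1 0.6" --pt "-0.01 -0.24 0.7 0 0 -0.3 0.6" --pt "-0.03 -0.48 0.95 0 0 -0.6 0.6" --pt "-0.05 -0.8 1.1 0 0 -0.9 0.6" --pt "-0.07 -1.2 1.2 0 0 -1.2 0.6" --pt "-0.09 -1.6 1.25 0 0 -1.5 0.6" --pt "-0.11 -2.0 1.25 0 0 -1.8 0.6" --pt "-0.14 -2.4 1.25 0 0 -2.1 0.6"

```text
time_s: 15.75
tool_pos: [0.556, 0.1375, 0.1662]
tool_rot: [-0.436, -3.111, 0.001]
force: [-0.2, -0.3, -2.0]
finger_gap: 0.653
finger_force: 20.0
```

Emit:
step_arm --pt "-0.02 -0.4 0 0 0 -0.3 0.6" --pt "-0.05 -0.8 0 0 0 -0.6 0.6" --pt "-0.07 -1.2 0 0 0 -0.9 0.6" --pt "-0.09 -1.6 0 0 0 -1.2 0.6" --pt "-0.11 -2.0 0 0 0 -1.5 0.6" --pt "-0.14 -2.4 0 0 0 -1.8 0.6" --pt "-0.16 -2.8 0 0 0 -2.1 0.6" --pt "-0.18 -3.2 0 0 0 -2.4 0.6"

```text
time_s: 16.55
tool_pos: [0.5509, 0.0421, 0.1666]
tool_rot: [0.947, 2.995, 0.0]
force: [0.2, 0.5, -3.1]
finger_gap: 0.654
finger_force: 20.0
```

Emit:
step_arm --pt "-0.02 -0.4 0 0 0 -0.3 0.6" --pt "-0.05 -0.8 0 0 0 -0.6 0.6" --pt "-0.07 -1.2 0 0 0 -0.9 0.6" --pt "-0.09 -1.6 0 0 0 -1.2 0.6" --pt "-0.11 -2.0 0 0 0 -1.5 0.6" --pt "-0.14 -2.4 0 0 0 -1.8 0.6" --pt "-0.16 -2.8 0 0 0 -2.1 0.6" --pt "-0.18 -3.2 0 0 0 -2.4 0.6"

```text
time_s: 17.35
tool_pos: [0.5454, -0.0539, 0.1665]
tool_rot: [-1.434, -2.795, -0.0]
force: [-0.4, -0.3, -1.7]
finger_gap: 0.654
finger_force: 20.0
```

Emit:
step_arm --pt "-0.02 -0.4 0 0 0 -0.3 0.6" --pt "-0.05 -0.8 0 0 0 -0.6 0.6" --pt "-0.07 -1.2 0 0 0 -0.9 0.6" --pt "-0.09 -1.6 0 0 0 -1.2 0.6" --pt "-0.11 -2.0 0 0 0 -1.5 0.6" --pt "-0.14 -2.4 0 0 0 -1.8 0.6" --pt "-0.16 -2.8 0 0 0 -2.1 0.6" --pt "-0.18 -3.2 0 0 0 -2.4 0.6"

```text
time_s: 18.15
tool_pos: [0.54, -0.1499, 0.1665]
tool_rot: [-1.88, -2.517, -0.0]
force: [-0.4, 0.5, -2.7]
finger_gap: 0.651
finger_force: 20.0
```

Emit:
step_arm --pt "-0.02 -0.4 0 0 0 -0.25 0.6" --pt "-0.04 -0.8 0 0 0 -0.45 0.6" --pt "-0.06 -1.14 0 0 0 -0.55 0.6" --pt "-0.08 -1.4 0 0 0 -0.6 0.6" --pt "-0.09 -1.58 0 0 0 -0.65 0.6" --pt "-0.1 -1.68 0 0 0 -0.65 0.6" --pt "-0.1 -1.74 0 0 0 -0.65 0.6" --pt "-0.1 -1.74 0 0 0 -0.65 0.6"

```text
time_s: 18.95
tool_pos: [0.5372, -0.201, 0.1665]
tool_rot: [-1.987, -2.433, -0.0]
force: [-0.2, 0.1, -3.3]
finger_gap: 0.65
finger_force: 20.0
```

```bash
python3 - <<'E'
from h import *
import pickle
s=r.read_state();print(s['time_s'],s['tool_pos'],s['force'],s['finger_gap'])
M=R.from_rotvec(s['tool_rot']).as_matrix();print(M[:,2],np.degrees(np.arctan2(M[1,1],M[0,1])))
pickle.dump(s,open('s7.pkl','wb'))
im={c:r.get_image(c)[:,:,::-1] for c in ('wrist','top','side')}
for c in im: cv2.imwrite(f'pics/{c}7.png',im[c])
for c in im:
  for d in r.find_in(c,'ball')[:4]: print(c,np.round(d['box']),round(d['confidence'],2))
t=np.array([.537,-.202,.0693]);print((t-s['tool_pos'])/.03)
b=s['tool_pos']+[0,0,.0057];print({c:proj(c,b,s).round(1) for c in im})
a=cv2.resize(im['wrist'][20:330,180:480],None,fx=1.6,fy=1.6)[:496,:480]
p=proj('side',b).astype(int);q=cv2.resize(im['side'][max(0,p[1]-80):p[1]+80,p[0]-50:p[0]+50],(310,496),interpolation=2)
cv2.imwrite('pics/w7b.png',np.hstack([a,q]))
E
```

```text
18.95 [ 0.53717519 -0.20097223  0.16650981] [-0.16323307  0.14831424 -3.29661784] 0.6501320231150691
[ 3.82410731e-05  2.18474500e-04 -9.99999975e-01] 11.516890490593367
wrist [297. 223. 345. 247.] 0.79
top [214. 225. 225. 235.] 0.54
top [217. 158. 226. 167.] 0.4
top [231. 171. 273. 212.] 0.33
side [215. 307. 228. 323.] 0.61
side [249. 324. 260. 335.] 0.54
side [316. 321. 328. 338.] 0.52
[-0.00583963 -0.03425894 -3.24032706]
{'wrist': array([320.8, 247.8]), 'top': array([405.8, 191.3]), 'side': array([330.7, 132.1])}
```

View pics/w7b.png

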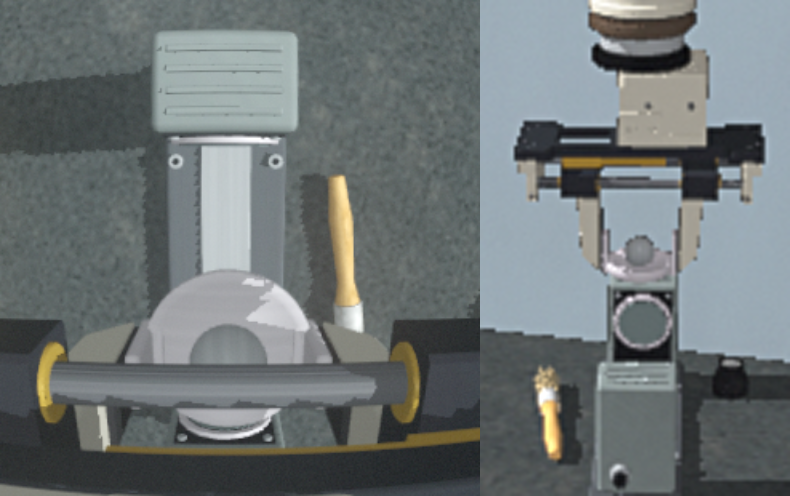

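Emit:
step_arm --pt "0 -0.01 -0.08 0 0 0 0.6" --pt "0 -0.01 -0.2 0 0 0 0.6" --pt "0 -0.02 -0.4 0 0 0 0.6" --pt "0 -0.02 -0.7 0 0 0 0.6" --pt "0 -0.03 -1.05 0 0 0 0.6" --pt "0 -0.03 -1.4 0 0 0 0.6" --pt "0 -0.03 -1.75 0 0 0 0.6" --pt "0 -0.03 -2.1 0 0 0 0.6"

```text
time_s: 20.05
tool_pos: [0.5368, -0.2019, 0.1023]
tool_rot: [-1.987, -2.432, 0.0]
force: [0.8, -0.4, -2.5]
finger_gap: 0.649
finger_force: 20.0
```

Emit:
step_arm --pt "0 0 -0.3 0 0 0 0.6" --pt "0 0 -0.56 0 0 0 0.6" --pt "0 0 -0.78 0 0 0 0.6" --pt "0 0 -0.95 0 0 0 0.6" --pt "0 0 -1.07 0 0 0 0.6" --pt "0 0 -1.14 0 0 0 0.6" --pt "0 0 -1.14 0 0 0 0.6" --pt "0 0 -1.14 0 0 0 0.6"

```text
time_s: 20.85
tool_pos: [0.5373, -0.2021, 0.0696]
tool_rot: [1.988, 2.432, 0.0]
force: [0.3, 0.3, -2.2]
finger_gap: 0.653
finger_force: 20.0
```

```bash
python3 - <<'E'
from h import *
import pickle
s=r.read_state();print(s['time_s'],s['tool_pos'],s['force'],s['finger_gap'])
M=R.from_rotvec(s['tool_rot']).as_matrix();print(M[:,2],np.degrees(np.arctan2(M[1,1],M[0,1])))
s7=pickle.load(open('s7.pkl','rb'))
A=np.array([atz('wrist',(180+x/1.6,20+y/1.6),.016,s7) for x,y in [(175.5,162),(276,162),(183,437),(267.5,437)]]);print('gauge',A.round(4).tolist(),A.mean(0))
im={c:r.get_image(c)[:,:,::-1] for c in ('wrist','side')}
for d in r.find_in('side','ball')[:4]+r.find_in('side','gauge')[:2]: print(np.round(d['box']),round(d['confidence'],2))
b=s['tool_pos']+[0,0,.0057]
print('ball exp',proj('side',b),proj('wrist',b,s),'window',proj('side',np.array([.537,-.202,.075])))
p=proj('side',b).astype(int);print(p)
q=cv2.resize(im['side'][p[1]-40:p[1]+60,p[0]-40:p[0]+40],None,fx=5,fy=5,interpolation=2)
a=cv2.resize(im['wrist'][130:330,220:420],(400,500))
cv2.imwrite('pics/w8.png',np.hstack([a,q]))
E
```

```text
20.85 [ 0.53732209 -0.20210315  0.06959636] [ 0.30098731  0.30885435 -2.17063447] 0.6525016129829004
[ 5.10990087e-04 -7.01264121e-05 -9.99999867e-01] 11.492237651346457
gauge [[0.495, -0.1476, 0.016], [0.5542, -0.1356, 0.016], [0.5323, -0.3319, 0.016], [0.5908, -0.3199, 0.016]] [ 0.54307604 -0.23372544  0.016     ]
[316. 325. 326. 337.] 0.68
[249. 322. 260. 336.] 0.65
[214. 306. 229. 322.] 0.56
[314. 141. 346. 215.] 0.87
ball exp [330.32632324 166.5569153 ] [320.84491263 247.7801438 ] window [330.4357444  166.68856163]
[330 166]
```

View pics/w8.png

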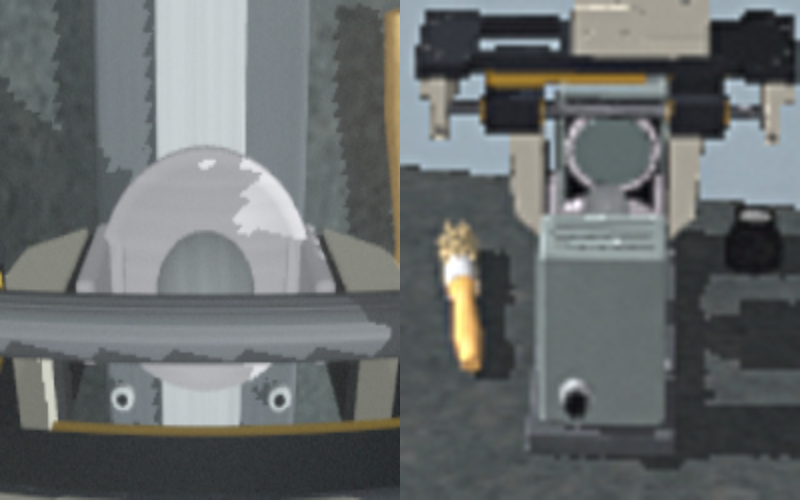

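```bash
python3 - <<'E'
from h import *
s=r.read_state();print(s['tool_pos'],s['time_s'])
M=R.from_rotvec(s['tool_rot']).as_matrix();b=s['tool_pos']+[0,0,.0057]
L=lambda v:M[:,:2].T@(np.array(v)-b)*1000   # mm along tool x (light path), tool y (ear to ear)
for n,px in [('scrL',(281,290)),('scrR',(360,290)),('rail',(320.2,131))]: print(n,L(atz('wrist',px,.016,s)))
for n,px,z in [('dishL',(259,247),.0915),('dishR',(386.5,247),.0915),('ball',(323,248),.075)]: print(n,L(atz('wrist',px,z,s)))
import cv2
g=cv2.imread('pics/w8.png')
E
```

```text
[ 0.53727404 -0.20209118  0.06958842] 21.05
scrL [-62.73053632 -30.89044705]
scrR [-62.65750055  29.51911898]
rail [55.32432416 -0.64581967]
dishL [  7.30253429 -28.0360679 ]
dishR [ 7.28205815 29.94341263]
ball [-0.25225307  1.0901869 ]
```

Ball sits about 1.5 mm off the gauge's centre line along the ears; I correct that gently and let it settle.

Emit:
step_arm --pt "-0.01 0 0 0 0 0 0.6" --pt "-0.02 0 0 0 0 0 0.6" --pt "-0.03 -0.01 0 0 0 0 0.6" --pt "-0.04 -0.01 0 0 0 0 0.6" --pt "-0.05 -0.01 0 0 0 0 0.6" --pt "-0.05 -0.01 0 0 0 0 0.6" --pt "-0.05 -0.01 0 0 0 0 0.6" --pt "-0.05 -0.01 0 0 0 0 0.6"

```text
time_s: 21.85
tool_pos: [0.5356, -0.2023, 0.0693]
tool_rot: [1.988, 2.433, 0.0]
force: [-0.7, -0.3, -2.1]
finger_gap: 0.653
finger_force: 20.0
```

Emit:
step_arm --pt "0 0 0 0 0 0 0.6" --pt "0 0 0 0 0 0 0.6" --pt "0 0 0 0 0 0 0.6" --pt "0 0 0 0 0 0 0.6" --pt "0 0 0 0 0 0 0.6" --pt "0 0 0 0 0 0 0.6" --pt "0 0 0 0 0 0 0.6" --pt "0 0 0 0 0 0 0.6"

```text
time_s: 22.65
tool_pos: [0.5356, -0.2023, 0.0693]
tool_rot: [-1.988, -2.433, -0.0]
force: [-0.2, 0.6, -1.7]
finger_gap: 0.654
finger_force: 20.0
```

```bash
python3 - <<'E'
from rig import r
s=r.read_state();print(s['tool_pos'],s['tool_rot'],s['force'],s['finger_gap'],s['finger_force'],abs(s['joint_velocities']).max())
print(r.finish_job())
E
```

```text
[ 0.53558698 -0.20234127  0.06932135] [-1.98788935e+00 -2.43264254e+00 -8.97954875e-05] [-0.20256156  0.56177919 -1.74539606] 0.6537785861856305 19.99737024307251 0.0028793347126236705
the job is handed in; nothing more can be done
None
```

I opened the keeper to its stop, then lifted the dish out and handed the job in at about 22.7 s, with the dish held level and still in the shadow gauge: ears turned across the light path, ball centred to within about 1–2 mm by my measurement.

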